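# Clamp the doming block and lock the bench vise

## Robot

A 6-joint arm with a two-finger parallel gripper is mounted at the origin on the work surface. World frame = base frame: x ahead of the robot, y to its left, z up, the work surface at z = 0. Lengths are in m, angles in rad, forces in N, time in s.
With the tool pointing down it reaches from about 0.35 to 0.975 m from the base axis. Payload 4.9 kg.
Tool frame: the origin (TCP) lies at the very end of the fingers, on their centre line; the grasp point (between the pads) lies 19 mm behind it; z points along the fingers, y is the line along which they close (so a half turn about z gives the same grasp; the last joint's range is limited). The gripper opens to 85 mm and grips with 20 to 120 N. Pads are 22 mm wide; open, the fingers measure 114 mm over their backs; the gripper's body (76 mm by 85 mm) begins 54 mm behind the grasp point. The pads swing forward as they close: fully open they stand 13 mm farther back than shut.
Start: joints at [-1.233, 0.053, 1.613, -0, 1.476, -0.119], TCP at [0.276, -0.561, 0.231] pointing down, gripper open.
Joint ranges: [-3.01, 3.01], [-1.01, 2.22], [0.06, 2.58], [-1.02, 4.17], [0.09, 2.62], [-3.14, 3.14]. Speed limits (rad/s): [2.57, 2.57, 3.14, 3.14, 3.14, 3.14].

## Interface

Orientations are given as a unit quaternion [w, x, y, z].
In Python, from plant import manip gives the robot as it stands.
- The arm moves only by the tool send_rows, never from a script. Its argument "increments" is a list of rows, each an object of numbers: "claw": the closure, from -1 (fully open) to 1 (shut); "dx", "dy", "dz": the shift along the tool's x, y, z in units of 0.5 m (1.0 is 0.5 m); "yaw": the turn about the tool's z in units of 1.5 rad (1.0 is 1.5 rad). A call has 1 to 20 rows; each row is the pose to reach, as a shift and turn from the pose commanded when the call began, along the tool's axes at that moment; what a row does not reach only later rows make up. A row lasts 1/8 s, in which the tool goes at most 62.5 mm and 10.7 degrees, less where a joint would pass 70% of its speed; a pose out of reach is approached as far as the arm can. A call with a number of a shift or a turn outside -1 to 1 is refused whole. A call with a gripper value outside its range is refused whole. The fingers move at their own pace and stop on an object; the grip force is fixed at half the most. Time passes only in rows, so rows that repeat a pose let the fingers close. It gives the time, the measured TCP pose, the force, the opening and the grip force at its end, in the units of the state.
- manip.state(): the state, without advancing time (a new reading comes with each control period).
- manip.grab_frame(name): name is "scene" or "top" or "wrist"; returns the picture (420x560x3 uint8, red, green, blue); there is no depth.
- manip.camera_params(name): a dict with "camera_matrix" (3x3 intrinsics, pixels), "k1" (the pictures are not rectified: a ray, as slopes to the right and down, at radius r is drawn at 1 + k1 r^2 times it, then the intrinsics apply), "extrinsics" (4x4, takes a point from world to camera coordinates); the wrist camera has in their place "tool_from_camera" (4x4, takes a point from camera to tool coordinates, whose origin is the TCP and whose axes are the flange's). Camera axes: x right, y down, z forward; pixel columns grow to the right and rows downward; lengths in m; the calibration is good to about 2 mm. A picture is of the moment at which its call begins: read the wrist's pose just before it. camera_params takes no time and is no camera call.
- manip.job_done(): hands the job in; it is judged then, once.
The state is a dict: "time": time; "joint_pos": joint angles; "joint_vel": joint speeds; "joint_efforts": joint torques, N m; "tool_pos": TCP position; "tool_rot": TCP orientation; "contact_force": force on the tool from outside, world axes, zero at the start; "ft_torque": the same for the moment, N m; "gripper_width": opening from 0.0 (shut) to 1.0 (fully open); "grasp_force": force on a finger pad.
Only numpy, scipy, OpenCV 4.12 (cv2) and the standard library are available. Lean on these libraries where they do the work, as an engineer would, in place of code of your own. Each camera call takes 0.05 s, during which the arm holds its last target. There are 200 camera calls.

## Task

Clamp the steel doming block in the bench vise: turn the crank clockwise until the moving jaw presses the block firmly against the other jaw. Then press the sprung lock lever down until its catch holds it, feeling for the click and the stop and never pressing on the lever with more than 45 N. Leave the block clamped and the lever held down, and do not disturb the other things on the bench.

Things in the scene. Friction and masses are not known exactly. Their poses are not given: they have to be found in the camera images.
- vise: goldsmith's bench vise bolted to the bench: blue base plate 120 x 340 x 18 mm with a steel bed (top 45 mm above the bench). Origin: centre of the base at bench height (z 0); its y axis runs along the vise from the lock lever (-y end) to the crank head (+y end), its x axis away from the robot at yaw 0
- jaw: moving jaw, blue, 80 mm wide, 28 mm thick, 45 to 95 mm above the bench. Its steel face is rubber-backed and gives 1 mm per 20 N. Origin: middle of that face at bed height. Cranking slides it along vise -y, 30 mm a turn, at most 36 mm
- fixed_jaw: other jaw, 80 x 25 x 50 mm, bolted on the bed between lever and block, set further or nearer each time. Origin: centre of its underside; its gripping face lies 12.5 mm towards vise +y
- block: steel doming block 60 x 45 x 40 mm (along its x, y, z) with round hollows, standing loose on the bed between the jaws, with 3 to 6 mm free to the fixed jaw and 8 to 27 mm to the moving jaw. Origin: centre of its underside
- crank_axis (a point): point on the vertical axis of the crank on top of the round crank head, at the height of crank_grip (about 150 mm above the bench). Turning the crank CLOCKWISE seen from above closes the jaw; about 4 N at the grip turn it while the jaw runs free; it has 7.3 rad in all and stays where it is left
- crank_grip (a point): on the axis of the crank's grip, 18 mm below the grip's top: an upright black cylinder 19 mm in diameter and 50 mm tall (118 to 168 mm above the bench), 48 mm from the crank axis, free to spin on its pin, so it can be held from above and carried round without turning the wrist
- lever_hinge (a point): middle of the lock lever's hinge pin, 85 mm above the bench; the pin lies along vise y, the lever reaches from it towards vise -x
- lever_pad (a point): middle of the top face of the flat steel pad (52 mm along the lever, 36 mm wide, 8 mm thick) at the free end of the lock lever, 125 mm from the hinge pin. The spring pushes back with about 6 N on the pad at first, 12 N low down, a few newtons more just before the click
- lever (a joint): lock lever angle in rad: 0 = sprung up (rising 0.6 rad above level towards the pad), grows as the pad is pressed down; level at 0.6. A stub on its side passes a ramped spring bolt, which then holds it. The catch's height is set differently each time and is not reported: it holds the lever somewhere between 0.44 and 0.72, with a stiff rubber stop about 0.07 beyond. Only feel tells where
- hammer: bystander: hammer 220 mm long, behind the vise; origin at its underside
- jar: bystander: amber jar with white lid, 60 mm across, 80 mm tall; origin at its underside
- tape: bystander: roll of blue tape, 90 mm across, 22 mm high; origin at its underside
- pliers: bystander: flat pliers with wooden grips, 165 mm long, in front of the vise; origin at its underside
- mandrel: bystander: tapered steel ring mandrel, 225 mm tall in all, upright on a 90 mm wooden foot; origin at its underside
- pot: bystander: white cup, 64 mm across, 70 mm tall; origin at its underside
- ring_clamp: bystander: wooden ring clamp 120 mm long with a steel band, lying; origin at its underside

How it is judged:
By the outcome, as a careful person would: the job done as asked, in the order asked, and still so for the second after the job is handed in, with the robot touching nothing.
It also fails if it takes over 61 s, if anything falls off the work surface, if the arm or the gripper's body presses on something with over 40 N, if the wrist force passes 120 N, or if a joint passes its speed limit or range.

## Working session

There is one attempt and no reset: what is moved stays moved. The work goes in short steps, Python scripts to look and compute and a tool call to move; the robot and the scene stay as the last step left them, time stands still between calls to the robot, and variables do not carry over. Pictures are saved under pics/ and viewed, at most 10 in all, crops included, and the job is handed in when it is done.

Besides the shell and the picture viewer there is one more tool, called after "Emit:" by a JSON object that holds its "method" and its "body". send_rows: Moves the arm, as the interface text tells. Shifts and turns lie within -1 to 1; 1 stands for 0.5 m of shift or 1.5 rad of turn. Its arguments: {"type":"object","properties":{"increments":{"type":"array","items":{"type":"object","properties":{"claw":{"type":"number"},"dx":{"type":"number"},"dy":{"type":"number"},"dz":{"type":"number"},"yaw":{"type":"number"}}}}},"required":["increments"]}

```bash
ls; mkdir -p pics; python3 - <<'E'
from plant import manip
import cv2,numpy as np
for n in("scene","top"):
    im=manip.grab_frame(n); cv2.imwrite(f"pics/{n}0.png",im[:,:,::-1])
    p=manip.camera_params(n); print(n,p)
print(manip.camera_params("wrist"),manip.state())
E
```

```text
pics
scene {'camera_matrix': array([[479.25613678,   0.        , 286.22871449],
       [  0.        , 479.25613678, 210.6092208 ],
       [  0.        ,   0.        ,   1.        ]]), 'k1': -0.16864342022398243, 'extrinsics': array([[-0.13281765,  0.99105219,  0.01322975,  0.08205212],
       [ 0.84080166,  0.1197291 , -0.52793703, -0.42289057],
       [-0.52479714, -0.05899576, -0.84918047,  1.90077206],
       [ 0.        ,  0.        ,  0.        ,  1.        ]])}
top {'camera_matrix': array([[433.96261674,   0.        , 271.51245455],
       [  0.        , 433.96261674, 211.05549228],
       [  0.        ,   0.        ,   1.        ]]), 'k1': -0.09056040386111891, 'extrinsics': array([[ 0.0787912 , -0.99688116,  0.00446097, -0.03914802],
       [-0.97434122, -0.07795455, -0.21114517,  0.58370667],
       [ 0.2108344 ,  0.01228987, -0.97744453,  1.02493157],
       [ 0.        ,  0.        ,  0.        ,  1.        ]])}
{'camera_matrix': array([[303.35472646,   0.        , 282.84100031],
       [  0.        , 303.35472646, 209.66686109],
       [  0.        ,   0.        ,   1.   
[... 418 characters left out ...]
nt_pos': array([-1.23301008e+00,  5.33101518e-02,  1.61412807e+00,  4.74542536e-05,
        1.47600869e+00, -1.19032480e-01]), 'joint_vel': array([-0.00036947,  0.0005571 , -0.00055467, -0.00143091, -0.0005453 ,
       -0.00025911]), 'joint_efforts': array([-9.43348714e-04, -3.94901955e+01, -3.71362531e+01, -2.04887519e-04,
        3.93845068e-03, -2.52885252e-05]), 'tool_pos': array([ 0.27549437, -0.56039099,  0.23019109]), 'tool_rot': array([-9.24167172e-04,  9.74027888e-01,  2.26426178e-01, -7.77270455e-05]), 'contact_force': array([ 0.3006056 , -0.62367604, -0.4932346 ]), 'ft_torque': array([-0.01290428,  0.01062645,  0.01595382]), 'grasp_force': 0.0, 'gripper_width': 1.0001767226894784}
```

View pics/scene0.png

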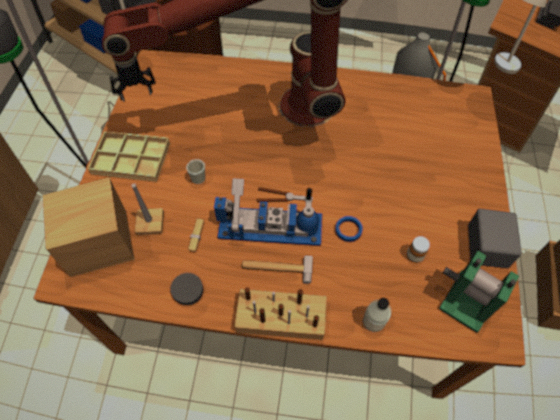

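View pics/top0.png

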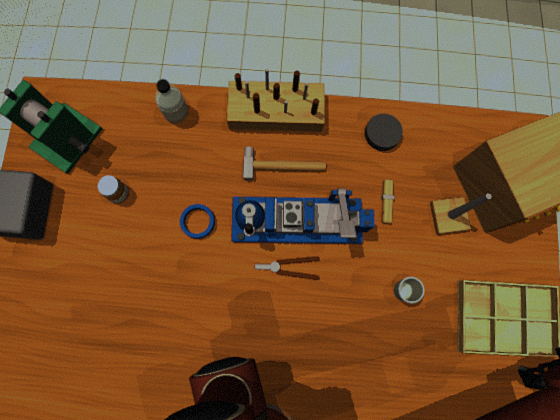

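The scene view shows the vise at about (270,222), with the crank at the right and the lever at the left. The top view shows the vise at (232–375, 190–245), crank head (250,213), grip about (249,230) and lever pad about (343,228). Next I'll enlarge both.

```bash
python3 - <<'E'
import cv2,numpy as np
a=cv2.imread("pics/top0.png")[180:255,225:385]; b=cv2.imread("pics/scene0.png")[172:250,205:330]
a=cv2.resize(a,None,fx=5,fy=5,interpolation=cv2.INTER_CUBIC); 
cv2.imwrite("pics/topc.png",cv2.convertScaleAbs(a,alpha=1.5))
b=cv2.resize(b,None,fx=6,fy=6,interpolation=cv2.INTER_CUBIC); cv2.imwrite("pics/scenec.png",cv2.convertScaleAbs(b,alpha=1.3))
E
```

```text
(no output)
```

View pics/topc.png

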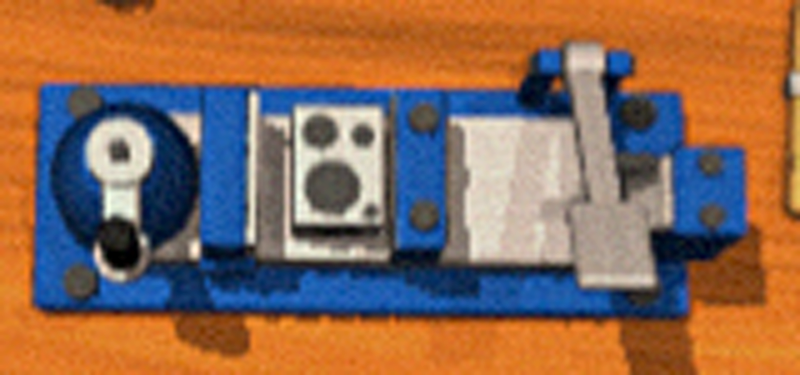

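View pics/scenec.png

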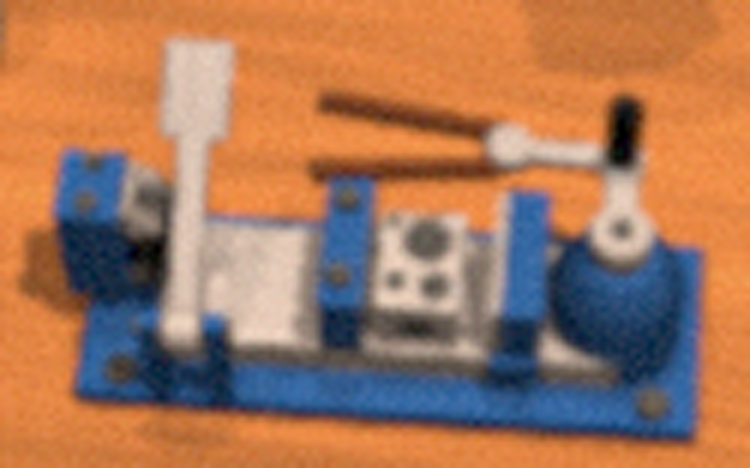

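In the top crop the grip's top is at (119,230), the hub at (119,150), and the pad spans (570–658, 203–288). In the scene crop the grip top is at (626,103), the hub at (622,230), the pad spans (163–235, 40–140), and the hinge is near (183,335).

```bash
cat >h.py <<'E'
import numpy as np,cv2
from plant import manip
def ray(n,u,v):
    p=manip.camera_params(n);K=p["camera_matrix"];k=p["k1"]
    x,y=cv2.undistortPoints(np.array([[[u,v]]],float),K,np.array([k,0,0,0.]))[0,0]
    T=p["extrinsics"];R=T[:3,:3]
    d=R.T@[x,y,1];return -R.T@T[:3,3],d/np.linalg.norm(d)
def plane(n,u,v,z):
    o,d=ray(n,u,v);return o+d*(z-o[2])/d[2]
def tri(a,b):
    o1,d1=ray("top",*a);o2,d2=ray("scene",*b)
    s=np.linalg.lstsq(np.c_[d1,-d2],o2-o1,rcond=None)[0]
    p,q=o1+s[0]*d1,o2+s[1]*d2
    return (p+q)/2,np.linalg.norm(p-q)
tc=lambda u,v:((u+.5)/5-.5+225,(v+.5)/5-.5+180)
sc=lambda u,v:((u+.5)/6-.5+205,(v+.5)/6-.5+172)
E
python3 - <<'E'
from h import *
np.set_printoptions(precision=4,suppress=True)
for n,a,b in [("grip top",(119,230),(626,103)),("hub",(119,150),(622,230)),("pad c",(614,246),(200,90)),
 ("padNearL",(577,287),(232,41)),("padNearR",(655,287),(167,41)),("padFarL",(571,204),(228,138)),("hinge",(585,55),(182,330))]:
    print(n,*tri(tc(*a),sc(*b)))
print("grip z.168",plane("top",*tc(119,230),.168),plane("scene",*sc(626,103),.168))
for n,c in [("plate crank far",(40,85)),("crank near",(35,308)),("lev near",(687,315)),("lev far",(683,93))]: print(n,plane("top",*tc(*c),.018))
for n,c in [("jawface far",(257,93)),("jawface near",(257,248)),("fixed far R?",(393,93)),("fixed far",(447,93)),("fixed near",(445,248))]: print(n,plane("top",*tc(*c),.095))
for n,c in [("blk",(294,104)),("blk",(380,107)),("blk",(383,230)),("blk",(295,228))]: print(n,plane("top",*tc(*c),.085))
E
```

```text
grip top [0.5238 0.0551 0.1733] 0.0010477962277590407
hub [0.5705 0.0611 0.1255] 8.353725799999925e-05
pad c [ 0.5368 -0.167   0.1588] 0.0033989210258294125
padNearL [ 0.5143 -0.151   0.1739] 0.0010253623701330333
padNearR [ 0.5174 -0.1856  0.1716] 0.00013247619943971924
padFarL [ 0.557  -0.1487  0.1474] 0.0024653139682589554
hinge [ 0.6435 -0.1604  0.0932] 0.0018955176270828112
grip z.168 [0.5248 0.0549 0.168 ] [0.5201 0.0555 0.168 ]
plate crank far [0.6252 0.1129 0.018 ]
crank near [0.5072 0.1039 0.018 ]
lev near [ 0.5301 -0.2318  0.018 ]
lev far [ 0.6481 -0.2255  0.018 ]
jawface far [ 0.6109 -0.0016  0.095 ]
jawface near [ 0.5343 -0.0075  0.095 ]
fixed far R? [ 0.6162 -0.0679  0.095 ]
fixed far [ 0.6183 -0.0943  0.095 ]
fixed near [ 0.5414 -0.0978  0.095 ]
blk [ 0.6092 -0.0201  0.085 ]
blk [ 0.6111 -0.0626  0.085 ]
blk [ 0.5497 -0.068   0.085 ]
blk [ 0.5473 -0.0252  0.085 ]
```

Emit:
{"method": "send_rows", "body": {"increments": [{"dx":0.985,"dy":-0.888,"dz":-0.04,"yaw":0.3045,"claw":-1},{"dx":0.985,"dy":-0.888,"dz":-0.04,"yaw":0.3045,"claw":-1},{"dx":0.985,"dy":-0.888,"dz":-0.04,"yaw":0.3045,"claw":-1},{"dx":0.985,"dy":-0.888,"dz":-0.04,"yaw":0.3045,"claw":-1},{"dx":0.985,"dy":-0.888,"dz":-0.04,"yaw":0.3045,"claw":-1},{"dx":0.985,"dy":-0.888,"dz":-0.04,"yaw":0.3045,"claw":-1},{"dx":0.985,"dy":-0.888,"dz":-0.04,"yaw":0.3045,"claw":-1},{"dx":0.985,"dy":-0.888,"dz":-0.04,"yaw":0.3045,"claw":-1},{"dx":0.985,"dy":-0.888,"dz":-0.04,"yaw":0.3045,"claw":-1},{"dx":0.985,"dy":-0.888,"dz":-0.04,"yaw":0.3045,"claw":-1},{"dx":0.985,"dy":-0.888,"dz":-0.04,"yaw":0.3045,"claw":-1},{"dx":0.985,"dy":-0.888,"dz":-0.04,"yaw":0.3045,"claw":-1},{"dx":0.985,"dy":-0.888,"dz":-0.04,"yaw":0.3045,"claw":-1},{"dx":0.985,"dy":-0.888,"dz":-0.04,"yaw":0.3045,"claw":-1}]}}

```text
time: 1.85
tool_pos: [0.5215, 0.0537, 0.2511]
tool_rot: [0.0, 1.0, -0.001, -0.0]
contact_force: [-0.3, 0.3, 0.7]
gripper_width: 0.997
grasp_force: 0.0
```

```bash
python3 - <<'E'
from h import *
s=manip.state(); print(s)
cv2.imwrite("pics/w1.png",cv2.convertScaleAbs(manip.grab_frame("wrist")[:,:,::-1],alpha=1.4))
E
```

```text
{'time': 1.85, 'joint_pos': array([-3.91842977e-02, -2.01750444e-01,  1.82106312e+00, -2.30979908e-04,
        1.52263758e+00,  1.53326007e+00]), 'joint_vel': array([-0.00337375, -0.00165723, -0.00086628,  0.00315176, -0.00233899,
        0.00234434]), 'joint_efforts': array([ 3.55742807e-01, -2.84916687e+01, -3.74391282e+01,  1.32747571e-02,
        7.07761465e-04, -2.35157982e-03]), 'tool_pos': array([0.52150303, 0.05374727, 0.25108558]), 'tool_rot': array([ 1.08413053e-04,  9.99999642e-01, -8.18440567e-04, -1.83092598e-04]), 'contact_force': array([-0.26811301,  0.27311784,  0.65202615]), 'ft_torque': array([ 0.00874685, -0.0315697 ,  0.0333934 ]), 'grasp_force': 0.0, 'gripper_width': 0.9965484343485761}
```

View pics/w1.png

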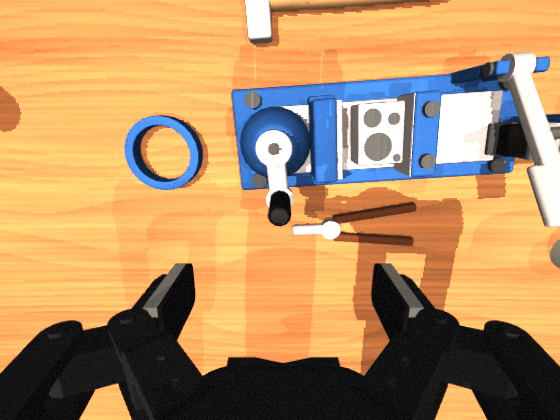

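The wrist view shows the grip's top at about (279,213), the hub at (274,149), and both fingers clear.

```bash
cat >>h.py <<'E'
def wplane(u,v,z,s):
    p=manip.camera_params("wrist")
    x,y=cv2.undistortPoints(np.array([[[u,v]]],float),p["camera_matrix"],np.array([p["k1"],0,0,0.]))[0,0]
    T=p["tool_from_camera"];w,a,b,c=s["tool_rot"]
    from scipy.spatial.transform import Rotation as Ro
    R=Ro.from_quat([a,b,c,w]).as_matrix()
    o=s["tool_pos"]+R@T[:3,3];d=R@T[:3,:3]@[x,y,1];return o+d*(z-o[2])/d[2]
E
python3 - <<'E'
from h import *
np.set_printoptions(precision=4,suppress=True)
s=manip.state()
print(wplane(279,213,.168,s),wplane(274,149,.1255,s))
for c in[(331,140),(415,140),(350,140),(400,140)]:print(c,wplane(*c,.09,s))
E
```

```text
[0.525  0.0556 0.168 ] [0.5699 0.0601 0.1255]
(331, 140) [0.5748 0.0053 0.09  ]
(415, 140) [ 0.5744 -0.0766  0.09  ]
(350, 140) [ 0.5747 -0.0133  0.09  ]
(400, 140) [ 0.5745 -0.062   0.09  ]
```

Emit:
{"method": "send_rows", "body": {"increments": [{"dx":0.002,"dy":-0.002,"dz":0.12,"claw":-1},{"dx":0.002,"dy":-0.002,"dz":0.18,"claw":-1},{"dx":0.002,"dy":-0.002,"dz":0.236,"claw":-1},{"dx":0.002,"dy":-0.002,"dz":0.236,"claw":-1},{"dx":0.002,"dy":-0.002,"dz":0.236,"claw":0},{"dx":0.002,"dy":-0.002,"dz":0.236,"claw":1},{"dx":0.002,"dy":-0.002,"dz":0.236,"claw":1},{"dx":0.002,"dy":-0.002,"dz":0.236,"claw":1},{"dx":0.002,"dy":-0.002,"dz":0.236,"claw":1},{"dx":0.002,"dy":-0.002,"dz":0.236,"claw":1},{"dx":0.002,"dy":-0.002,"dz":0.236,"claw":1},{"dx":0.002,"dy":-0.002,"dz":0.236,"claw":1}]}}

```text
invalid input
```

Emit:
{"method": "send_rows", "body": {"increments": [{"dx":0.002,"dy":-0.002,"dz":0.12,"claw":-1},{"dx":0.002,"dy":-0.002,"dz":0.18,"claw":-1},{"dx":0.002,"dy":-0.002,"dz":0.236,"claw":-1},{"dx":0.002,"dy":-0.002,"dz":0.236,"claw":-1},{"dx":0.002,"dy":-0.002,"dz":0.236,"claw":-1}]}}

```text
invalid input
```

```bash
python3 -c "
from plant import manip
s=manip.state();print(s['time'],s['tool_pos'],s['contact_force'])"
```

```text
1.9 [0.52156953 0.05369523 0.25120286] [-0.09875912  0.01717725 -0.1928821 ]
```

Probably every field has to be given, so I'll include yaw.

Emit:
{"method": "send_rows", "body": {"increments": [{"dx":0.002,"dy":-0.002,"dz":0.12,"yaw":0,"claw":-1},{"dx":0.002,"dy":-0.002,"dz":0.18,"yaw":0,"claw":-1},{"dx":0.002,"dy":-0.002,"dz":0.236,"yaw":0,"claw":-1},{"dx":0.002,"dy":-0.002,"dz":0.236,"yaw":0,"claw":-1},{"dx":0.002,"dy":-0.002,"dz":0.236,"yaw":0,"claw":0},{"dx":0.002,"dy":-0.002,"dz":0.236,"yaw":0,"claw":1},{"dx":0.002,"dy":-0.002,"dz":0.236,"yaw":0,"claw":1},{"dx":0.002,"dy":-0.002,"dz":0.236,"yaw":0,"claw":1},{"dx":0.002,"dy":-0.002,"dz":0.236,"yaw":0,"claw":1},{"dx":0.002,"dy":-0.002,"dz":0.236,"yaw":0,"claw":1},{"dx":0.002,"dy":-0.002,"dz":0.236,"yaw":0,"claw":1}]}}

```text
time: 3.28
tool_pos: [0.5234, 0.0566, 0.1345]
tool_rot: [-0.001, 1.0, 0.0, 0.001]
contact_force: [-2.5, 4.3, 5.9]
gripper_width: 0.2
grasp_force: 59.0
```

```bash
cat >>h.py <<'E'
def arc(A,cmd,th,r=.048):
    for t in th:
        p=np.array(A)+r*np.array([np.cos(t),np.sin(t)])
        print(round(t,3),"dx %.3f dy %.3f"%((p[0]-cmd[0])/.5,-(p[1]-cmd[1])/.5))
E
python3 - <<'E'
from h import *
arc((.5698,.0605),(.5234,.0561),np.pi+.09-.2*np.arange(1,11))
E
```

```text
3.032 dx -0.003 dy -0.019
2.832 dx 0.001 dy -0.038
2.632 dx 0.009 dy -0.056
2.432 dx 0.020 dy -0.071
2.232 dx 0.034 dy -0.085
2.032 dx 0.050 dy -0.095
1.832 dx 0.068 dy -0.102
1.632 dx 0.087 dy -0.105
1.432 dx 0.106 dy -0.104
1.232 dx 0.125 dy -0.099
```

Emit:
{"method": "send_rows", "body": {"increments": [{"dx":-0.003,"dy":-0.019,"dz":0,"yaw":0,"claw":1},{"dx":0.001,"dy":-0.038,"dz":0,"yaw":0,"claw":1},{"dx":0.009,"dy":-0.056,"dz":0,"yaw":0,"claw":1},{"dx":0.02,"dy":-0.071,"dz":0,"yaw":0,"claw":1},{"dx":0.034,"dy":-0.085,"dz":0,"yaw":0,"claw":1},{"dx":0.05,"dy":-0.095,"dz":0,"yaw":0,"claw":1},{"dx":0.068,"dy":-0.102,"dz":0,"yaw":0,"claw":1},{"dx":0.087,"dy":-0.105,"dz":0,"yaw":0,"claw":1},{"dx":0.087,"dy":-0.105,"dz":0,"yaw":0,"claw":1}]}}

```text
time: 4.4
tool_pos: [0.567, 0.1097, 0.1345]
tool_rot: [-0.001, 1.0, 0.0, 0.001]
contact_force: [-1.3, 4.4, 6.0]
gripper_width: 0.203
grasp_force: 59.4
```

```bash
python3 - <<'E'
from h import *
arc((.5695,.0612),(.5669,.1086),1.632-.2*np.arange(1,10))
E
```

```text
1.432 dx 0.018 dy -0.000
1.232 dx 0.037 dy 0.004
1.032 dx 0.054 dy 0.012
0.832 dx 0.070 dy 0.024
0.632 dx 0.083 dy 0.038
0.432 dx 0.092 dy 0.055
0.232 dx 0.099 dy 0.073
0.032 dx 0.101 dy 0.092
-0.168 dx 0.100 dy 0.111
```

Emit:
{"method": "send_rows", "body": {"increments": [{"dx":0.018,"dy":0.0,"dz":0,"yaw":0,"claw":1},{"dx":0.037,"dy":0.004,"dz":0,"yaw":0,"claw":1},{"dx":0.054,"dy":0.012,"dz":0,"yaw":0,"claw":1},{"dx":0.07,"dy":0.024,"dz":0,"yaw":0,"claw":1},{"dx":0.083,"dy":0.038,"dz":0,"yaw":0,"claw":1},{"dx":0.092,"dy":0.055,"dz":0,"yaw":0,"claw":1},{"dx":0.099,"dy":0.073,"dz":0,"yaw":0,"claw":1},{"dx":0.101,"dy":0.092,"dz":0,"yaw":0,"claw":1},{"dx":0.101,"dy":0.092,"dz":0,"yaw":0,"claw":1}]}}

```text
time: 5.52
tool_pos: [0.6189, 0.0626, 0.1346]
tool_rot: [-0.0, 1.0, -0.0, 0.003]
contact_force: [5.0, 1.6, 2.3]
gripper_width: 0.204
grasp_force: 59.0
```

```bash
python3 - <<'E'
from h import *
arc((.5705,.0615),(.6174,.0626),.032-.15*np.arange(1,18))
E
```

```text
-0.118 dx 0.002 dy 0.014
-0.268 dx -0.001 dy 0.028
-0.418 dx -0.006 dy 0.041
-0.568 dx -0.013 dy 0.054
-0.718 dx -0.022 dy 0.065
-0.868 dx -0.032 dy 0.075
-1.018 dx -0.043 dy 0.084
-1.168 dx -0.056 dy 0.091
-1.318 dx -0.070 dy 0.095
-1.468 dx -0.084 dy 0.098
-1.618 dx -0.098 dy 0.098
-1.768 dx -0.113 dy 0.096
-1.918 dx -0.126 dy 0.092
-2.068 dx -0.140 dy 0.087
-2.218 dx -0.152 dy 0.079
-2.368 dx -0.162 dy 0.069
-2.518 dx -0.172 dy 0.058
```

Emit:
{"method": "send_rows", "body": {"increments": [{"dx":0.002,"dy":0.014,"dz":0,"yaw":0,"claw":1},{"dx":-0.001,"dy":0.028,"dz":0,"yaw":0,"claw":1},{"dx":-0.006,"dy":0.041,"dz":0,"yaw":0,"claw":1},{"dx":-0.013,"dy":0.054,"dz":0,"yaw":0,"claw":1},{"dx":-0.022,"dy":0.065,"dz":0,"yaw":0,"claw":1},{"dx":-0.032,"dy":0.075,"dz":0,"yaw":0,"claw":1},{"dx":-0.032,"dy":0.075,"dz":0,"yaw":0,"claw":1}]}}

```text
time: 6.4
tool_pos: [0.6019, 0.0251, 0.1345]
tool_rot: [-0.0, 1.0, -0.0, 0.002]
contact_force: [1.7, 2.6, 4.4]
gripper_width: 0.209
grasp_force: 59.4
```

Emit:
{"method": "send_rows", "body": {"increments": [{"dx":-0.011,"dy":0.009,"dz":0,"yaw":0,"claw":1},{"dx":-0.024,"dy":0.016,"dz":0,"yaw":0,"claw":1},{"dx":-0.038,"dy":0.02,"dz":0,"yaw":0,"claw":1},{"dx":-0.038,"dy":0.02,"dz":0,"yaw":0,"claw":1}]}}

```text
time: 6.9
tool_pos: [0.5827, 0.0153, 0.1345]
tool_rot: [-0.0, 1.0, 0.0, 0.001]
contact_force: [1.5, 3.6, 6.3]
gripper_width: 0.201
grasp_force: 59.5
```

Emit:
{"method": "send_rows", "body": {"increments": [{"dx":-0.014,"dy":0.003,"dz":0,"yaw":0,"claw":1},{"dx":-0.028,"dy":0.003,"dz":0,"yaw":0,"claw":1},{"dx":-0.028,"dy":0.003,"dz":0,"yaw":0,"claw":1}]}}

```text
time: 7.28
tool_pos: [0.5693, 0.0138, 0.1345]
tool_rot: [-0.0, 1.0, 0.0, 0.002]
contact_force: [4.8, 3.9, 4.2]
gripper_width: 0.199
grasp_force: 59.3
```

```bash
python3 - <<'E'
from h import *
cv2.imwrite("pics/top1.png",cv2.convertScaleAbs(cv2.resize(manip.grab_frame("wrist")[60:240,200:540,::-1],None,fx=2,fy=2),alpha=1.4))
s=manip.state();print(s["tool_pos"],s["contact_force"])
E
```

```text
[0.56936922 0.01384688 0.13452385] [4.08944077 3.11215384 4.07179054]
```

View pics/top1.png

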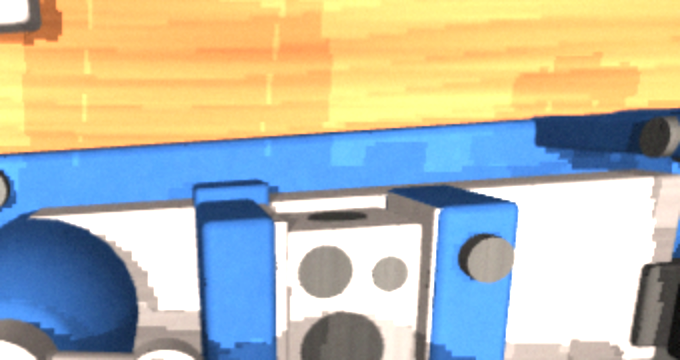

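The crop shows the moving jaw face touching the block (around x=285), with a few mm still open at the fixed jaw (422–434). I'll continue.

Emit:
{"method": "send_rows", "body": {"increments": [{"dx":-0.015,"dy":0.002,"dz":0,"yaw":0,"claw":1},{"dx":-0.028,"dy":-0.006,"dz":0,"yaw":0,"claw":1},{"dx":-0.042,"dy":-0.011,"dz":0,"yaw":0,"claw":1},{"dx":-0.042,"dy":-0.011,"dz":0,"yaw":0,"claw":1}]}}

```text
time: 7.82
tool_pos: [0.5497, 0.0188, 0.1346]
tool_rot: [0.0, 1.0, 0.0, 0.004]
contact_force: [8.6, 1.4, 0.5]
gripper_width: 0.202
grasp_force: 59.1
```

Emit:
{"method": "send_rows", "body": {"increments": [{"dx":-0.012,"dy":-0.008,"dz":0,"yaw":0,"claw":1},{"dx":-0.012,"dy":-0.008,"dz":0,"yaw":0,"claw":1},{"dx":-0.012,"dy":-0.008,"dz":0,"yaw":0,"claw":1}]}}

```text
time: 8.2
tool_pos: [0.5441, 0.0221, 0.1346]
tool_rot: [0.001, 1.0, -0.0, 0.004]
contact_force: [10.7, -0.4, -0.6]
gripper_width: 0.204
grasp_force: 59.2
```

Emit:
{"method": "send_rows", "body": {"increments": [{"dx":-0.01,"dy":-0.01,"dz":0,"yaw":0,"claw":1},{"dx":-0.02,"dy":-0.021,"dz":0,"yaw":0,"claw":1},{"dx":-0.02,"dy":-0.021,"dz":0,"yaw":0,"claw":1}]}}

```text
time: 8.57
tool_pos: [0.535, 0.0301, 0.1347]
tool_rot: [0.004, 1.0, -0.0, 0.006]
contact_force: [13.4, -9.2, -3.1]
gripper_width: 0.203
grasp_force: 59.1
```

Emit:
{"method": "send_rows", "body": {"increments": [{"dx":-0.007,"dy":-0.012,"dz":0,"yaw":0,"claw":1},{"dx":-0.013,"dy":-0.026,"dz":0,"yaw":0,"claw":1},{"dx":-0.013,"dy":-0.026,"dz":0,"yaw":0,"claw":1},{"dx":-0.013,"dy":-0.026,"dz":0,"yaw":0,"claw":1}]}}

```text
time: 9.07
tool_pos: [0.5316, 0.0348, 0.1348]
tool_rot: [0.013, 1.0, -0.001, 0.01]
contact_force: [25.2, -37.0, -12.2]
gripper_width: 0.206
grasp_force: 59.0
```

Emit:
{"method": "send_rows", "body": {"increments": [{"dx":0.013,"dy":0.022,"dz":0,"yaw":0,"claw":1},{"dx":0.013,"dy":0.022,"dz":0,"yaw":0,"claw":1}]}}

```text
time: 9.32
tool_pos: [0.5354, 0.0299, 0.1346]
tool_rot: [0.005, 1.0, -0.001, 0.006]
contact_force: [13.7, -14.4, -2.6]
gripper_width: 0.201
grasp_force: 60.2
```

```bash
python3 - <<'E'
from h import *
s=manip.state();print(s["tool_pos"],s["contact_force"],s["tool_rot"])
w=manip.grab_frame("wrist")[60:260,200:540,::-1];t=manip.grab_frame("top")[180:255,225:385,::-1]
w=cv2.resize(w,None,fx=2,fy=2);t=cv2.resize(t,(400,188),interpolation=cv2.INTER_CUBIC)
o=np.zeros((590,680,3),np.uint8);o[:400]=w;o[400:588,:400]=t
cv2.imwrite("pics/c2.png",cv2.convertScaleAbs(o,alpha=1.4))
E
```

```text
[0.53538069 0.02986687 0.134636  ] [ 13.71387476 -14.38063562  -2.63409522] [ 5.17907059e-03  9.99970842e-01 -9.79938787e-04  5.52550402e-03]
```

View pics/c2.png

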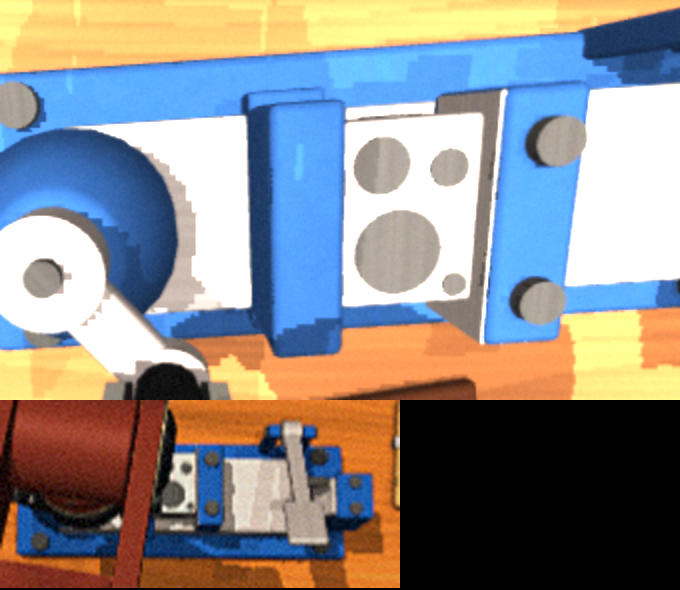

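The wrist crop shows the block held between the jaws, hub centre at (43,278) and grip top at about (172,385). I'll work out the actual crank angle.

```bash
python3 - <<'E'
from h import *
s=manip.state()
h=wplane(221.5,199,.1255,s);
print(h)
for z in(.168,):
    g=wplane(286,253,z,s);print(g,np.arctan2(*(g-h)[1::-1]),np.linalg.norm((g-h)[:2]))
# jaw front top edge, fixed face top edge at z .095, block top edges z .085
f=lambda u,v,z:wplane(u/2+200,v/2+60,z,s)
ey=np.array([-.068,.9977,0])
for n,a,z in[("jaw face",(344,200),.095),("fixed",(497,200),.095),("blk-",(476,200),.085),("blk+",(343,200),.085)]:print(n,f(*a,z)@ey)
E
```

```text
[0.57022633 0.06059318 0.1255    ]
[0.55899996 0.028094   0.168     ] -1.9033988092063345 0.034383546167981144
jaw face -0.06502656398719336
fixed -0.11093713236754374
blk- -0.10975845378114418
blk+ -0.06765952368420082
```

Emit:
{"method": "send_rows", "body": {"increments": [{"dx":-0.012,"dy":-0.02,"dz":0,"yaw":0,"claw":1},{"dx":-0.016,"dy":-0.026,"dz":0,"yaw":0,"claw":1},{"dx":-0.016,"dy":-0.026,"dz":0,"yaw":0,"claw":1},{"dx":-0.016,"dy":-0.026,"dz":0,"yaw":0,"claw":1},{"dx":-0.016,"dy":-0.026,"dz":0,"yaw":0,"claw":1}]}}

```text
time: 10.05
tool_pos: [0.5311, 0.0356, 0.1348]
tool_rot: [0.014, 1.0, -0.001, 0.011]
contact_force: [29.0, -41.2, -14.9]
gripper_width: 0.201
grasp_force: 59.7
```

Emit:
{"method": "send_rows", "body": {"increments": [{"dx":0.016,"dy":0.026,"dz":0,"yaw":0,"claw":1},{"dx":0.016,"dy":0.026,"dz":0,"yaw":0,"claw":-1},{"dx":0.016,"dy":0.026,"dz":0,"yaw":0,"claw":-1},{"dx":0.016,"dy":0.026,"dz":0,"yaw":0,"claw":-1},{"dx":0.016,"dy":0.026,"dz":0,"yaw":0,"claw":-1},{"dx":0.016,"dy":0.026,"dz":0,"yaw":0,"claw":-1},{"dx":0.016,"dy":0.026,"dz":-0.1,"yaw":0,"claw":-1},{"dx":0.016,"dy":0.026,"dz":-0.2,"yaw":0,"claw":-1},{"dx":-0.084,"dy":0.126,"dz":-0.24,"yaw":0,"claw":-1},{"dx":-0.084,"dy":0.126,"dz":-0.24,"yaw":0,"claw":-1},{"dx":-0.084,"dy":0.126,"dz":-0.24,"yaw":0,"claw":-1}]}}

```text
time: 11.42
tool_pos: [0.4807, -0.0148, 0.2533]
tool_rot: [-0.0, 1.0, -0.0, 0.0]
contact_force: [0.9, -0.2, -0.2]
gripper_width: 1.001
grasp_force: 0.0
```

```bash
python3 - <<'E'
from h import *
s=manip.state();print(s["tool_pos"],s["contact_force"])
w=manip.grab_frame("wrist")[:,:,::-1];cv2.imwrite("pics/w3full.png",w)
w=cv2.resize(w[40:240,150:550],(800,400));cv2.imwrite("pics/w3.png",cv2.convertScaleAbs(w,alpha=1.1))
E
```

```text
[ 0.48069882 -0.01478201  0.25326894] [ 0.92110475 -0.17863944 -0.23825819]
```

View pics/w3.png

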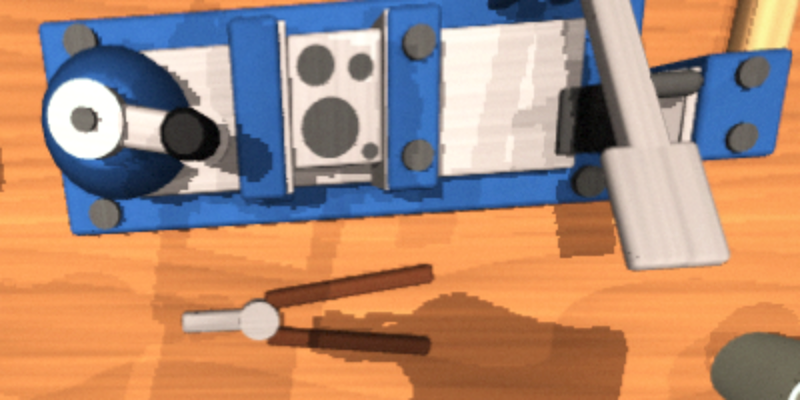

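The crank grip is at (190,133) and the hub at (85,118), so the crank is only near angle −1.7 and the grip either slid or turned back. Measuring.

```bash
python3 - <<'E'
from h import *
s=manip.state();f=lambda u,v,z:wplane(u/2+150-.25,v/2+40-.25,z,s)
h=f(84,118,.1255);g=f(188,131,.168);print(h,g,np.arctan2(*(g-h)[1::-1]),np.linalg.norm((g-h)[:2]))
ey=np.array([-.068,.9977,0])
for n,a,z in[("jaw blue",(282,110),.095),("jaw face",(290,110),.095),("fixed face",(388,110),.095),("fixed back",(437,110),.095),("blk+",(293,110),.085),("blk-",(383,110),.085)]:print(n,f(*a,z)@ey)
for n,a in[("padNL",(632,268)),("padNR",(727,261)),("padFL",(605,151)),("padFR",(695,143))]:print(n,*[f(*a,z) for z in(.147,.172)])
E
```

```text
[0.5702207  0.06044977 0.1255    ] [0.56382527 0.01215961 0.168     ] -1.7024676118063247 0.04871181693298734
jaw blue -0.06189436520734004
jaw face -0.0655880815225642
fixed face -0.11080547558315865
fixed back -0.13337461680097074
blk+ -0.06742811830615103
blk- -0.11033852283170337
padNL [ 0.51070917 -0.16578598  0.147     ] [ 0.51534375 -0.15065204  0.172     ]
padNR [ 0.51346093 -0.20362372  0.147     ] [ 0.51781842 -0.18467973  0.172     ]
padFL [ 0.55663504 -0.14715182  0.147     ] [ 0.55664514 -0.13389423  0.172     ]
padFR [ 0.55935136 -0.18108961  0.147     ] [ 0.55908795 -0.16441468  0.172     ]
```

Emit:
{"method": "send_rows", "body": {"increments": [{"dx":0.083,"dy":-0.028,"dz":0,"yaw":0,"claw":-1},{"dx":0.165,"dy":-0.055,"dz":0,"yaw":0,"claw":-1},{"dx":0.165,"dy":-0.055,"dz":0.08,"yaw":0,"claw":-1},{"dx":0.165,"dy":-0.055,"dz":0.16,"yaw":0,"claw":-1},{"dx":0.165,"dy":-0.055,"dz":0.24,"yaw":0,"claw":-1},{"dx":0.165,"dy":-0.055,"dz":0.24,"yaw":0,"claw":-1},{"dx":0.165,"dy":-0.055,"dz":0.24,"yaw":0,"claw":1},{"dx":0.165,"dy":-0.055,"dz":0.24,"yaw":0,"claw":1},{"dx":0.165,"dy":-0.055,"dz":0.24,"yaw":0,"claw":1},{"dx":0.165,"dy":-0.055,"dz":0.24,"yaw":0,"claw":1},{"dx":0.165,"dy":-0.055,"dz":0.24,"yaw":0,"claw":1},{"dx":0.165,"dy":-0.055,"dz":0.24,"yaw":0,"claw":1}]}}

```text
time: 12.98
tool_pos: [0.5645, 0.0142, 0.1351]
tool_rot: [-0.001, 1.0, 0.0, 0.002]
contact_force: [2.0, 5.3, 3.7]
gripper_width: 0.2
grasp_force: 58.9
```

```bash
python3 - <<'E'
from h import *
arc((.5705,.0615),(.5639,.0131),-1.7-.1*np.arange(0,12))
E
```

```text
-1.7 dx 0.001 dy -0.002
-1.8 dx -0.009 dy -0.003
-1.9 dx -0.018 dy -0.006
-2.0 dx -0.027 dy -0.010
-2.1 dx -0.035 dy -0.014
-2.2 dx -0.043 dy -0.019
-2.3 dx -0.051 dy -0.025
-2.4 dx -0.058 dy -0.032
-2.5 dx -0.064 dy -0.039
-2.6 dx -0.069 dy -0.047
-2.7 dx -0.074 dy -0.056
-2.8 dx -0.077 dy -0.065
```

Emit:
{"method": "send_rows", "body": {"increments": [{"dx":-0.009,"dy":-0.003,"dz":0,"yaw":0,"claw":1},{"dx":-0.018,"dy":-0.006,"dz":0,"yaw":0,"claw":1},{"dx":-0.027,"dy":-0.01,"dz":0,"yaw":0,"claw":1},{"dx":-0.035,"dy":-0.014,"dz":0,"yaw":0,"claw":1},{"dx":-0.043,"dy":-0.019,"dz":0,"yaw":0,"claw":1},{"dx":-0.051,"dy":-0.025,"dz":0,"yaw":0,"claw":1},{"dx":-0.058,"dy":-0.032,"dz":0,"yaw":0,"claw":1},{"dx":-0.058,"dy":-0.032,"dz":0,"yaw":0,"claw":1}]}}

```text
time: 13.98
tool_pos: [0.538, 0.0269, 0.1353]
tool_rot: [0.002, 1.0, -0.0, 0.005]
contact_force: [9.4, -5.8, -3.4]
gripper_width: 0.206
grasp_force: 58.8
```

```bash
python3 - <<'E'
from h import *
s=manip.state();f=s["contact_force"]
d=s["tool_pos"][:2]-[.5705,.0615];t=np.arctan2(d[1],d[0]);print(t,np.linalg.norm(d),"tang",f[0]*np.sin(t)-f[1]*np.cos(t),"rad",f[0]*np.cos(t)+f[1]*np.sin(t))
w=manip.grab_frame("wrist")[:,:,::-1]
cv2.imwrite("pics/w4.png",cv2.convertScaleAbs(w[80:340,150:550],alpha=1.3))
E
```

```text
-2.3248723822863733 0.04751358693676861 tang -10.848983023270236 rad -2.2106736640827345
```

View pics/w4.png

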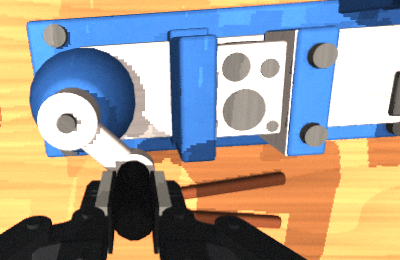

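The crank grip is held between the pads, hub at (67,123), with the block clamped between the jaws. I'll go a little tighter, then ease off slowly and watch the force.

Emit:
{"method": "send_rows", "body": {"increments": [{"dx":-0.006,"dy":-0.007,"dz":0,"yaw":0,"claw":1},{"dx":-0.011,"dy":-0.015,"dz":0,"yaw":0,"claw":1},{"dx":-0.011,"dy":-0.015,"dz":0,"yaw":0,"claw":1}]}}

```text
time: 14.4
tool_pos: [0.5341, 0.0311, 0.1354]
tool_rot: [0.006, 1.0, -0.0, 0.007]
contact_force: [17.0, -17.2, -8.6]
gripper_width: 0.203
grasp_force: 58.9
```

Emit:
{"method": "send_rows", "body": {"increments": [{"dx":0.003,"dy":0.004,"dz":0,"yaw":0,"claw":1},{"dx":0.006,"dy":0.008,"dz":0,"yaw":0,"claw":1},{"dx":0.006,"dy":0.008,"dz":0,"yaw":0,"claw":1}]}}

```text
time: 14.78
tool_pos: [0.5356, 0.0293, 0.1353]
tool_rot: [0.003, 1.0, -0.0, 0.005]
contact_force: [10.5, -9.7, -2.9]
gripper_width: 0.201
grasp_force: 59.4
```

Emit:
{"method": "send_rows", "body": {"increments": [{"dx":0.003,"dy":0.004,"dz":0,"yaw":0,"claw":1},{"dx":0.006,"dy":0.008,"dz":0,"yaw":0,"claw":1},{"dx":0.006,"dy":0.008,"dz":0,"yaw":0,"claw":1}]}}

```text
time: 15.15
tool_pos: [0.538, 0.0268, 0.1352]
tool_rot: [0.001, 1.0, -0.0, 0.004]
contact_force: [8.6, -3.4, -2.4]
gripper_width: 0.201
grasp_force: 59.6
```

Emit:
{"method": "send_rows", "body": {"increments": [{"dx":0.003,"dy":0.003,"dz":0,"yaw":0,"claw":1},{"dx":0.006,"dy":0.006,"dz":0,"yaw":0,"claw":1},{"dx":0.006,"dy":0.006,"dz":0,"yaw":0,"claw":1}]}}

```text
time: 15.52
tool_pos: [0.5405, 0.0246, 0.1352]
tool_rot: [0.001, 1.0, -0.0, 0.004]
contact_force: [6.0, -0.7, -1.2]
gripper_width: 0.199
grasp_force: 59.7
```

Emit:
{"method": "send_rows", "body": {"increments": [{"dx":0.003,"dy":0.003,"dz":0,"yaw":0,"claw":1},{"dx":0.006,"dy":0.006,"dz":0,"yaw":0,"claw":1},{"dx":0.006,"dy":0.006,"dz":0,"yaw":0,"claw":1}]}}

```text
time: 15.9
tool_pos: [0.5436, 0.0223, 0.1352]
tool_rot: [-0.0, 1.0, -0.0, 0.004]
contact_force: [6.5, 1.1, -0.9]
gripper_width: 0.206
grasp_force: 59.8
```

```bash
python3 - <<'E'
from h import *
s=manip.state();f=s["contact_force"]
d=s["tool_pos"][:2]-[.5705,.0615];t=np.arctan2(d[1],d[0]);print(t,np.linalg.norm(d),"tang",f[0]*np.sin(t)-f[1]*np.cos(t),"rad",f[0]*np.cos(t)+f[1]*np.sin(t))
E
```

```text
-2.1726465675739264 0.047592313498235124 tang -4.720959908804743 rad -4.602379932101815
```

Emit:
{"method": "send_rows", "body": {"increments": [{"dx":0.003,"dy":0.002,"dz":0,"yaw":0,"claw":1},{"dx":0.006,"dy":0.004,"dz":0,"yaw":0,"claw":1},{"dx":0.006,"dy":0.004,"dz":0,"yaw":0,"claw":1}]}}

```text
time: 16.27
tool_pos: [0.5463, 0.0205, 0.1351]
tool_rot: [-0.0, 1.0, -0.0, 0.004]
contact_force: [4.5, 2.0, -0.1]
gripper_width: 0.205
grasp_force: 59.9
```

Emit:
{"method": "send_rows", "body": {"increments": [{"dx":0.003,"dy":0.002,"dz":0,"yaw":0,"claw":1},{"dx":0.006,"dy":0.004,"dz":0,"yaw":0,"claw":1},{"dx":0.006,"dy":0.004,"dz":0,"yaw":0,"claw":1}]}}

```text
time: 16.65
tool_pos: [0.5492, 0.0189, 0.1352]
tool_rot: [-0.001, 1.0, -0.0, 0.003]
contact_force: [5.0, 3.0, 0.2]
gripper_width: 0.205
grasp_force: 59.9
```

```bash
python3 - <<'E'
from h import *
s=manip.state();f=s["contact_force"]
d=s["tool_pos"][:2]-[.5705,.0615];t=np.arctan2(d[1],d[0]);print(t,np.linalg.norm(d),"tang",f[0]*np.sin(t)-f[1]*np.cos(t),"rad",f[0]*np.cos(t)+f[1]*np.sin(t))
w=manip.grab_frame("wrist")[:,:,::-1]
cv2.imwrite("pics/w5.png",cv2.convertScaleAbs(w[80:340,150:550],alpha=1.3))
E
```

```text
-2.033742177658449 0.04763392675482224 tang -3.1458525756522215 rad -4.881377173154716
```

View pics/w5.png

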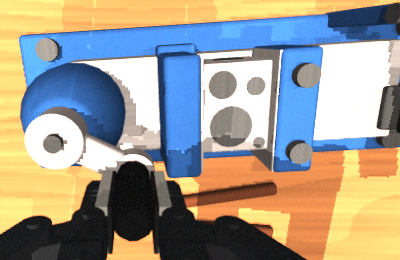

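w5 shows the crank following the tool, hub (53,143), grip (135,200). I've used all my viewings, so from here I measure numerically: jaw gap by blue transitions. First I'll check how the measure behaves in the held state.

```bash
cat >>h.py <<'E'
def gap(xs=(-.01,.0,.01,.02,.025)):
    s=manip.state();im=manip.grab_frame("wrist")
    hsv=cv2.cvtColor(im,cv2.COLOR_RGB2HSV)
    p=manip.camera_params("wrist");T=p["tool_from_camera"];w,a,b,c=s["tool_rot"]
    from scipy.spatial.transform import Rotation as Ro
    R=Ro.from_quat([a,b,c,w]).as_matrix()
    for x in xs:
        y=np.arange(.06,-.13,-.00025)
        P=np.array([.5777,-.0601,.095])+np.outer(y,[-.068,.9977,0])+np.outer(np.full(len(y),x),[.9977,.068,0])
        C=(((P-s["tool_pos"])@R)-T[:3,3])@T[:3,:3]
        q=C[:,:2]/C[:,2:];q=q*(1+p["k1"]*(q**2).sum(1)[:,None])
        K=p["camera_matrix"];uv=q@K[:2,:2].T+K[:2,2]
        v=cv2.remap(hsv,uv[None].astype(np.float32)[...,:1].copy(),uv[None].astype(np.float32)[...,1:].copy(),cv2.INTER_NEAREST)[0]
        m=((v[:,0]>95)&(v[:,0]<130)&(v[:,1]>120)).astype(int)
        m=cv2.medianBlur(m.astype(np.uint8)[:,None],9)[:,0].astype(int)
        i=np.flatnonzero(np.diff(m));print(x,[(("+" if m[k+1] else "-")+"%.1f"%(1000*y[k])) for k in i])
    f=s["contact_force"];d=s["tool_pos"][:2]-[.5705,.0615];t=np.arctan2(d[1],d[0])
    print("th %.3f tang %.1f rad %.1f"%(t,f[0]*np.sin(t)-f[1]*np.cos(t),f[0]*np.cos(t)+f[1]*np.sin(t)),f.round(1),s["time"])
E
python3 - <<'E'
from h import *
gap()
E
```

```text
-0.01 ['-36.0', '+-11.0', '--34.5']
0.0 ['-36.0', '+-11.0', '--34.8']
0.01 ['-36.5', '+-11.5', '--34.8']
0.02 ['-35.7', '+-11.5', '--19.8', '+-81.8', '--86.8']
0.025 ['-35.7', '+-11.0', '--18.0', '+-81.5', '--86.0']
th -2.033 tang -4.0 rad -4.3 [ 5.5  2.1 -0.2] 16.7
```

Emit:
{"method": "send_rows", "body": {"increments": [{"dx":0,"dy":0,"dz":0,"yaw":0,"claw":0.4},{"dx":0,"dy":0,"dz":0,"yaw":0,"claw":0.4},{"dx":0,"dy":0,"dz":0,"yaw":0,"claw":0.4}]}}

```text
time: 17.12
tool_pos: [0.5466, 0.0182, 0.1332]
tool_rot: [0.0, 1.0, -0.0, -0.0]
contact_force: [-1.2, 0.1, 0.6]
gripper_width: 0.301
grasp_force: 0.0
```

```bash
python3 - <<'E'
from h import *
gap()
E
```

```text
-0.01 ['-37.7', '+-11.0', '--34.8']
0.0 ['-37.7', '+-11.0', '--35.0']
0.01 ['-37.5', '+-11.5', '--35.0']
0.02 ['-37.5', '+-11.3', '--19.5', '+-81.0', '--85.0']
0.025 ['-37.5', '+-11.5', '--17.8', '+-81.3', '--84.0']
th -2.075 tang 1.1 rad 0.5 [-1.2  0.1  0.6] 17.125
```

```bash
python3 - <<'E'
from h import *
from scipy.spatial.transform import Rotation as Ro
p=manip.camera_params("wrist");T=p["tool_from_camera"];K=p["camera_matrix"]
def prof(im,pos,q,x,y0,y1):
    w,a,b,c=q;R=Ro.from_quat([a,b,c,w]).as_matrix()
    y=np.arange(y0,y1,-.0005)
    acc=0
    for dx in np.arange(-.006,.0061,.001):
        P=np.array([.5777,-.0601,.095])+np.outer(y,[-.068,.9977,0])+np.outer(np.full(len(y),x+dx),[.9977,.068,0])
        C=(((P-pos)@R)-T[:3,3])@T[:3,:3];n=C[:,:2]/C[:,2:];n=n*(1+p["k1"]*(n**2).sum(1)[:,None])
        uv=(n@K[:2,:2].T+K[:2,2]).astype(np.float32)
        acc=acc+cv2.remap(im,uv[None,:,:1].copy(),uv[None,:,1:].copy(),cv2.INTER_LINEAR)[0].astype(float)
    acc/=13
    for k in range(len(y)):print("%.1f:%d/%d"%(y[k]*1000,acc[k,2],acc[k,0]),end=" ")
    print()
w1=cv2.imread("pics/w1.png");w3=cv2.imread("pics/w3full.png")
q1=[1e-4,.99999964,-8.18e-4,-1.8e-4]
print("R/B");prof(w1,np.array([.5215,.05375,.2511]),q1,.03,.072,.045)
prof(w3,np.array([.4807,-.0148,.2533]),[0,1,0,0],.03,.045,.025)
E
```

```text
R/B
72.0:69/228 71.5:69/228 71.0:69/227 70.5:69/226 70.0:69/226 69.5:69/225 69.0:69/225 68.5:69/225 68.0:72/235 67.5:76/245 67.0:79/250 66.5:81/253 66.0:77/245 65.5:73/237 65.0:71/228 64.5:70/223 64.0:69/222 63.5:67/218 63.0:64/211 62.5:60/198 62.0:56/182 61.5:80/172 61.0:116/165 60.5:187/200 60.0:252/234 59.5:254/246 59.0:255/255 58.5:255/255 58.0:255/255 57.5:255/255 57.0:254/247 56.5:254/232 56.0:229/205 55.5:193/173 55.0:185/169 54.5:184/172 54.0:185/176 53.5:185/179 53.0:184/178 52.5:185/178 52.0:189/181 51.5:199/191 51.0:221/212 50.5:235/229 50.0:242/241 49.5:245/246 49.0:245/246 48.5:230/226 48.0:212/201 47.5:180/169 47.0:149/140 46.5:147/138 46.0:144/137 45.5:144/138 
45.0:51/164 44.5:50/163 44.0:50/163 43.5:50/163 43.0:49/162 42.5:50/163 42.0:50/163 41.5:50/163 41.0:50/163 40.5:49/162 40.0:49/161 39.5:48/158 39.0:46/150 38.5:42/138 38.0:37/123 37.5:34/106 37.0:57/101 36.5:119/126 36.0:179/163 35.5:209/186 35.0:220/195 34.5:208/184 34.0:175/158 33.5:135/133 33.0:105/127 32.5:119/150 32.0:139/171 31.5:150/183 31.0:154/186 30.5:155/187 30.0:155/187 29.5:155/188 29.0:155/188 28.5:155/188 28.0:155/188 27.5:153/186 27.0:151/184 26.5:146/181 26.0:142/178 25.5:138/174
```

The steel face now sits 3.1 mm proud of the jaw, down from 4.9 mm. So the rubber is squeezed about 1.8 mm (~35 N), the most the crank's friction holds. Now up and over to the lever with closed fingers.

Emit:
{"method": "send_rows", "body": {"increments": [{"dx":0,"dy":0,"dz":-0.07,"yaw":0,"claw":0.4},{"dx":0,"dy":0,"dz":-0.14,"yaw":0,"claw":0.4},{"dx":0,"dy":0,"dz":-0.16,"yaw":0,"claw":1},{"dx":-0.024,"dy":0.12,"dz":-0.16,"yaw":0,"claw":1},{"dx":-0.024,"dy":0.24,"dz":-0.16,"yaw":0,"claw":1},{"dx":-0.024,"dy":0.371,"dz":-0.14,"yaw":0,"claw":1},{"dx":-0.024,"dy":0.371,"dz":-0.1,"yaw":0,"claw":1},{"dx":-0.024,"dy":0.371,"dz":-0.08,"yaw":0,"claw":1},{"dx":-0.024,"dy":0.371,"dz":-0.08,"yaw":0,"claw":1}]}}

```text
time: 18.3
tool_pos: [0.5339, -0.1655, 0.1712]
tool_rot: [-0.001, 1.0, 0.001, -0.002]
contact_force: [0.3, -0.8, -0.1]
gripper_width: -0.002
grasp_force: 0.0
```

```bash
python3 - <<'E'
from h import *
gap()
s=manip.state();print(s["gripper_width"],s["tool_pos"])
E
```

```text
-0.01 ['-35.5', '+-13.0', '--48.8']
0.0 ['-35.0', '+-12.8', '--48.8']
0.01 ['-35.0', '+-13.3', '--48.8', '+-121.5']
0.02 ['-35.2', '+-13.3', '--16.8', '+-30.8', '--49.0', '+-122.0']
0.025 ['-35.2', '+-13.5', '--15.5', '+-31.5', '--49.0', '+-122.3']
th -1.731 tang -0.4 rad 0.7 [ 0.3 -0.8 -0.1] 18.3
0.00048099743225446116 [ 0.53460037 -0.16563437  0.17247377]
```

Emit:
{"method": "send_rows", "body": {"increments": [{"dx":0,"dy":0,"dz":0.016,"yaw":0,"claw":1},{"dx":0,"dy":0,"dz":0.03,"yaw":0,"claw":1},{"dx":-0.006,"dy":0,"dz":0.044,"yaw":0,"claw":1},{"dx":-0.006,"dy":0,"dz":0.044,"yaw":0,"claw":1}]}}

```text
time: 18.85
tool_pos: [0.5331, -0.1674, 0.1534]
tool_rot: [0.001, 1.0, 0.0, 0.002]
contact_force: [0.0, 0.3, 7.3]
gripper_width: 0.003
grasp_force: 3.1
```

Emit:
{"method": "send_rows", "body": {"increments": [{"dx":-0.005,"dy":0,"dz":0.008,"yaw":0,"claw":1},{"dx":-0.01,"dy":0,"dz":0.017,"yaw":0,"claw":1},{"dx":-0.01,"dy":0,"dz":0.017,"yaw":0,"claw":1}]}}

```text
time: 19.23
tool_pos: [0.5286, -0.1676, 0.1454]
tool_rot: [0.001, 1.0, 0.0, 0.002]
contact_force: [-0.8, 0.7, 8.7]
gripper_width: 0.0
grasp_force: 3.4
```

Emit:
{"method": "send_rows", "body": {"increments": [{"dx":-0.005,"dy":0,"dz":0.012,"yaw":0,"claw":1},{"dx":-0.01,"dy":0,"dz":0.024,"yaw":0,"claw":1},{"dx":-0.014,"dy":0,"dz":0.036,"yaw":0,"claw":1},{"dx":-0.014,"dy":0,"dz":0.036,"yaw":0,"claw":1}]}}

```text
time: 19.73
tool_pos: [0.5212, -0.1681, 0.1277]
tool_rot: [0.002, 1.0, 0.0, 0.002]
contact_force: [-3.1, -2.3, 9.8]
gripper_width: 0.001
grasp_force: 4.6
```

Emit:
{"method": "send_rows", "body": {"increments": [{"dx":-0.001,"dy":0,"dz":0.006,"yaw":0,"claw":1},{"dx":-0.001,"dy":0,"dz":0.006,"yaw":0,"claw":1}]}}

```text
time: 19.98
tool_pos: [0.5204, -0.1681, 0.1249]
tool_rot: [0.002, 1.0, 0.001, 0.001]
contact_force: [-4.2, -1.4, 11.9]
gripper_width: -0.001
grasp_force: 4.8
```

Emit:
{"method": "send_rows", "body": {"increments": [{"dx":-0.001,"dy":0,"dz":0.006,"yaw":0,"claw":1},{"dx":-0.001,"dy":0,"dz":0.006,"yaw":0,"claw":1}]}}

```text
time: 20.23
tool_pos: [0.5198, -0.1681, 0.1219]
tool_rot: [0.002, 1.0, 0.001, 0.001]
contact_force: [-4.7, -1.2, 10.8]
gripper_width: 0.003
grasp_force: 4.9
```

Emit:
{"method": "send_rows", "body": {"increments": [{"dx":-0.001,"dy":0,"dz":0.006,"yaw":0,"claw":1},{"dx":-0.002,"dy":0,"dz":0.012,"yaw":0,"claw":1},{"dx":-0.002,"dy":0,"dz":0.012,"yaw":0,"claw":1}]}}

```text
time: 20.6
tool_pos: [0.5183, -0.1682, 0.1157]
tool_rot: [0.002, 1.0, 0.001, 0.0]
contact_force: [-7.3, -1.3, 11.6]
gripper_width: -0.001
grasp_force: 5.2
```

Emit:
{"method": "send_rows", "body": {"increments": [{"dx":-0.001,"dy":0,"dz":0.005,"yaw":0,"claw":1},{"dx":-0.001,"dy":0,"dz":0.005,"yaw":0,"claw":1}]}}

```text
time: 20.85
tool_pos: [0.5179, -0.1682, 0.1131]
tool_rot: [0.002, 1.0, 0.001, 0.0]
contact_force: [-5.2, -1.1, 11.0]
gripper_width: 0.001
grasp_force: 4.8
```

Emit:
{"method": "send_rows", "body": {"increments": [{"dx":-0.001,"dy":0,"dz":0.005,"yaw":0,"claw":1},{"dx":-0.001,"dy":0,"dz":0.005,"yaw":0,"claw":1}]}}

```text
time: 21.1
tool_pos: [0.5175, -0.1682, 0.1105]
tool_rot: [0.002, 1.0, 0.001, 0.0]
contact_force: [-5.0, -2.1, 9.1]
gripper_width: -0.002
grasp_force: 4.7
```

Emit:
{"method": "send_rows", "body": {"increments": [{"dx":-0.001,"dy":0,"dz":0.005,"yaw":0,"claw":1},{"dx":-0.001,"dy":0,"dz":0.005,"yaw":0,"claw":1}]}}

```text
time: 21.35
tool_pos: [0.517, -0.1682, 0.1079]
tool_rot: [0.002, 1.0, 0.001, 0.0]
contact_force: [-4.5, -2.2, 10.8]
gripper_width: 0.003
grasp_force: 4.6
```

Emit:
{"method": "send_rows", "body": {"increments": [{"dx":0,"dy":0,"dz":0.005,"yaw":0,"claw":1},{"dx":0,"dy":0,"dz":0.005,"yaw":0,"claw":1}]}}

```text
time: 21.6
tool_pos: [0.5166, -0.1682, 0.1052]
tool_rot: [0.002, 1.0, 0.001, -0.0]
contact_force: [-6.5, -1.9, 10.1]
gripper_width: -0.003
grasp_force: 4.7
```

Emit:
{"method": "send_rows", "body": {"increments": [{"dx":-0.001,"dy":0,"dz":0.005,"yaw":0,"claw":1},{"dx":-0.001,"dy":0,"dz":0.005,"yaw":0,"claw":1}]}}

```text
time: 21.85
tool_pos: [0.5162, -0.1683, 0.1027]
tool_rot: [0.002, 1.0, 0.001, 0.0]
contact_force: [-4.5, -2.2, 10.5]
gripper_width: 0.0
grasp_force: 4.6
```

Emit:
{"method": "send_rows", "body": {"increments": [{"dx":0,"dy":0,"dz":0.005,"yaw":0,"claw":1},{"dx":0,"dy":0,"dz":0.005,"yaw":0,"claw":1}]}}

```text
time: 22.1
tool_pos: [0.516, -0.1683, 0.0999]
tool_rot: [0.002, 1.0, 0.001, -0.0]
contact_force: [-6.2, -2.7, 9.5]
gripper_width: 0.002
grasp_force: 4.4
```

Emit:
{"method": "send_rows", "body": {"increments": [{"dx":0,"dy":0,"dz":0.005,"yaw":0,"claw":1},{"dx":0,"dy":0,"dz":0.005,"yaw":0,"claw":1}]}}

```text
time: 22.35
tool_pos: [0.5161, -0.1681, 0.097]
tool_rot: [0.002, 1.0, 0.001, 0.0]
contact_force: [-1.9, -2.6, 5.8]
gripper_width: 0.0
grasp_force: 2.9
```

Emit:
{"method": "send_rows", "body": {"increments": [{"dx":0,"dy":0,"dz":0.005,"yaw":0,"claw":1},{"dx":0,"dy":0,"dz":0.005,"yaw":0,"claw":1}]}}

```text
time: 22.6
tool_pos: [0.5162, -0.168, 0.0943]
tool_rot: [0.001, 1.0, 0.001, 0.0]
contact_force: [-3.3, -3.2, 5.4]
gripper_width: -0.004
grasp_force: 2.7
```

Emit:
{"method": "send_rows", "body": {"increments": [{"dx":0,"dy":0,"dz":0.005,"yaw":0,"claw":1},{"dx":0,"dy":0,"dz":0.005,"yaw":0,"claw":1}]}}

```text
time: 22.85
tool_pos: [0.5161, -0.168, 0.0926]
tool_rot: [0.001, 1.0, 0.001, -0.0]
contact_force: [-5.3, -1.2, 11.4]
gripper_width: 0.001
grasp_force: 5.3
```

Emit:
{"method": "send_rows", "body": {"increments": [{"dx":0,"dy":0,"dz":0.004,"yaw":0,"claw":1},{"dx":0,"dy":0,"dz":0.004,"yaw":0,"claw":1}]}}

```text
time: 23.1
tool_pos: [0.516, -0.168, 0.0907]
tool_rot: [0.001, 1.0, 0.001, -0.0]
contact_force: [-7.5, -1.8, 11.2]
gripper_width: 0.0
grasp_force: 5.6
```

Emit:
{"method": "send_rows", "body": {"increments": [{"dx":0,"dy":0,"dz":0.004,"yaw":0,"claw":1},{"dx":0,"dy":0,"dz":0.004,"yaw":0,"claw":1}]}}

```text
time: 23.35
tool_pos: [0.516, -0.1681, 0.0888]
tool_rot: [0.001, 1.0, 0.001, -0.0]
contact_force: [-6.9, -2.5, 11.8]
gripper_width: 0.002
grasp_force: 6.0
```

Emit:
{"method": "send_rows", "body": {"increments": [{"dx":0,"dy":0,"dz":0.004,"yaw":0,"claw":1},{"dx":0,"dy":0,"dz":0.004,"yaw":0,"claw":1}]}}

```text
time: 23.6
tool_pos: [0.516, -0.1681, 0.0868]
tool_rot: [0.001, 1.0, 0.001, -0.0]
contact_force: [-7.5, -1.2, 13.1]
gripper_width: 0.002
grasp_force: 6.1
```

Emit:
{"method": "send_rows", "body": {"increments": [{"dx":0,"dy":0,"dz":0.004,"yaw":0,"claw":1},{"dx":0,"dy":0,"dz":0.004,"yaw":0,"claw":1}]}}

```text
time: 23.85
tool_pos: [0.516, -0.1681, 0.0848]
tool_rot: [0.001, 1.0, 0.001, -0.0]
contact_force: [-7.2, -1.0, 11.9]
gripper_width: -0.0
grasp_force: 6.2
```

Emit:
{"method": "send_rows", "body": {"increments": [{"dx":0,"dy":0,"dz":0.004,"yaw":0,"claw":1},{"dx":0,"dy":0,"dz":0.004,"yaw":0,"claw":1}]}}

```text
time: 24.1
tool_pos: [0.516, -0.1681, 0.0837]
tool_rot: [0.001, 1.0, 0.001, -0.001]
contact_force: [-10.1, -0.0, 17.3]
gripper_width: 0.002
grasp_force: 8.8
```

Emit:
{"method": "send_rows", "body": {"increments": [{"dx":0,"dy":0,"dz":0.003,"yaw":0,"claw":1},{"dx":0,"dy":0,"dz":0.003,"yaw":0,"claw":1}]}}

```text
time: 24.35
tool_pos: [0.516, -0.1681, 0.0828]
tool_rot: [0.001, 1.0, 0.001, -0.001]
contact_force: [-11.5, 0.6, 19.6]
gripper_width: 0.004
grasp_force: 10.4
```

Emit:
{"method": "send_rows", "body": {"increments": [{"dx":0,"dy":0,"dz":0.003,"yaw":0,"claw":1},{"dx":0,"dy":0,"dz":0.003,"yaw":0,"claw":1}]}}

```text
time: 24.6
tool_pos: [0.5161, -0.1681, 0.0819]
tool_rot: [0.001, 1.0, 0.001, -0.001]
contact_force: [-14.7, 1.6, 23.4]
gripper_width: -0.003
grasp_force: 12.1
```

Emit:
{"method": "send_rows", "body": {"increments": [{"dx":-0.004,"dy":0,"dz":0,"yaw":0,"claw":1},{"dx":-0.004,"dy":0,"dz":0,"yaw":0,"claw":1}]}}

```text
time: 24.85
tool_pos: [0.516, -0.1682, 0.0826]
tool_rot: [0.002, 1.0, 0.001, 0.002]
contact_force: [-8.0, 1.2, 21.6]
gripper_width: 0.004
grasp_force: 10.7
```

Emit:
{"method": "send_rows", "body": {"increments": [{"dx":0,"dy":0,"dz":0.003,"yaw":0,"claw":1},{"dx":0,"dy":0,"dz":0.003,"yaw":0,"claw":1}]}}

```text
time: 25.1
tool_pos: [0.516, -0.1682, 0.0816]
tool_rot: [0.001, 1.0, 0.001, 0.002]
contact_force: [-10.2, 2.7, 24.6]
gripper_width: 0.0
grasp_force: 12.5
```

Emit:
{"method": "send_rows", "body": {"increments": [{"dx":-0.001,"dy":0,"dz":0.004,"yaw":0,"claw":1},{"dx":-0.001,"dy":0,"dz":0.004,"yaw":0,"claw":1}]}}

```text
time: 25.35
tool_pos: [0.5161, -0.1682, 0.0806]
tool_rot: [0.002, 1.0, 0.001, 0.002]
contact_force: [-10.9, 2.5, 27.7]
gripper_width: -0.001
grasp_force: 14.3
```

Emit:
{"method": "send_rows", "body": {"increments": [{"dx":0,"dy":0,"dz":-0.01,"yaw":0,"claw":1},{"dx":0,"dy":0,"dz":-0.016,"yaw":0,"claw":1},{"dx":0,"dy":0,"dz":-0.016,"yaw":0,"claw":1}]}}

```text
time: 25.72
tool_pos: [0.5159, -0.1681, 0.086]
tool_rot: [0.002, 1.0, 0.0, 0.003]
contact_force: [-2.2, 0.6, 11.4]
gripper_width: -0.0
grasp_force: 6.1
```

Emit:
{"method": "send_rows", "body": {"increments": [{"dx":0,"dy":0,"dz":-0.008,"yaw":0,"claw":1},{"dx":0,"dy":0,"dz":-0.008,"yaw":0,"claw":1}]}}

```text
time: 25.98
tool_pos: [0.5159, -0.1681, 0.0898]
tool_rot: [0.002, 1.0, 0.001, 0.003]
contact_force: [-1.6, -0.7, 12.3]
gripper_width: 0.001
grasp_force: 5.5
```

Emit:
{"method": "send_rows", "body": {"increments": [{"dx":0,"dy":0,"dz":-0.008,"yaw":0,"claw":1},{"dx":0,"dy":0,"dz":-0.008,"yaw":0,"claw":1}]}}

```text
time: 26.22
tool_pos: [0.5161, -0.1681, 0.0936]
tool_rot: [0.002, 1.0, 0.0, 0.003]
contact_force: [0.1, -0.7, 10.3]
gripper_width: -0.002
grasp_force: 5.0
```

Emit:
{"method": "send_rows", "body": {"increments": [{"dx":0,"dy":0,"dz":-0.006,"yaw":0,"claw":1},{"dx":0,"dy":0,"dz":-0.006,"yaw":0,"claw":1}]}}

```text
time: 26.48
tool_pos: [0.5148, -0.1674, 0.0943]
tool_rot: [0.001, 1.0, 0.0, 0.002]
contact_force: [1.9, -1.1, 5.6]
gripper_width: 0.002
grasp_force: 2.9
```

Emit:
{"method": "send_rows", "body": {"increments": [{"dx":0,"dy":0,"dz":-0.006,"yaw":0,"claw":1},{"dx":0,"dy":0,"dz":-0.006,"yaw":0,"claw":1}]}}

```text
time: 26.72
tool_pos: [0.5126, -0.1667, 0.0949]
tool_rot: [-0.0, 1.0, 0.0, -0.001]
contact_force: [1.0, -0.1, 1.0]
gripper_width: -0.001
grasp_force: 0.4
```

The force falls to zero at z ≈ 0.095, so the catch holds. I'll lift clear and verify.

Emit:
{"method": "send_rows", "body": {"increments": [{"dx":0,"dy":0,"dz":-0.05,"yaw":0,"claw":1},{"dx":0,"dy":0,"dz":-0.15,"yaw":0,"claw":1},{"dx":0,"dy":0,"dz":-0.25,"yaw":0,"claw":1},{"dx":-0.06,"dy":-0.1,"dz":-0.31,"yaw":0,"claw":1},{"dx":-0.06,"dy":-0.2,"dz":-0.31,"yaw":0,"claw":1},{"dx":-0.06,"dy":-0.3,"dz":-0.31,"yaw":0,"claw":1},{"dx":-0.06,"dy":-0.3,"dz":-0.31,"yaw":0,"claw":1},{"dx":-0.06,"dy":-0.3,"dz":-0.31,"yaw":0,"claw":1}]}}

```text
time: 27.72
tool_pos: [0.4829, -0.0174, 0.2499]
tool_rot: [0.0, 1.0, 0.0, -0.001]
contact_force: [0.4, -0.2, -1.0]
gripper_width: -0.004
grasp_force: 0.0
```

```bash
python3 - <<'E'
from h import *
gap()
a=cv2.imread("pics/top0.png")[:,:,::-1];b=manip.grab_frame("top");s0=cv2.imread("pics/scene0.png")[:,:,::-1];s1=manip.grab_frame("scene")
# lever pad: bright low-saturation pixels in scene crop, and changed regions
for n,i,j in(("scene",s0,s1),):
    d=cv2.absdiff(np.ascontiguousarray(i),j).max(2)>50
    _,_,st,c=cv2.connectedComponentsWithStats(cv2.morphologyEx(d.astype(np.uint8),cv2.MORPH_OPEN,np.ones((3,3),np.uint8)))
    print(n,[x[:5].tolist() for x in st[1:] if x[4]>25])
for nm,i in(("before",s0),("after",s1)):
    h=cv2.cvtColor(np.ascontiguousarray(i),cv2.COLOR_RGB2HSV)[170:235,222:248]
    m=(h[...,1]<70)&(h[...,2]>110)
    print(nm,"white rows",[int(r) for r in m.sum(1)])
E
```

```text
-0.01 ['+58.5', '-37.2', '+-12.0', '--35.0']
0.0 ['+58.8', '-37.5', '+-12.0', '--34.8']
0.01 ['+58.8', '-36.7', '+-12.3', '--35.5', '+-111.0', '--124.3']
0.02 ['+58.8', '-37.0', '+-12.3', '--19.5', '+-31.8', '--35.5', '+-110.0', '--124.0']
0.025 ['+58.2', '-36.7', '+-12.3', '--18.5', '+-33.5', '--35.3', '+-110.5', '--124.3']
th -2.408 tang -0.5 rad -0.1 [ 0.4 -0.2 -1. ] 27.725
scene [[163, 0, 25, 17, 302], [215, 0, 45, 8, 277], [291, 0, 51, 99, 1526], [361, 0, 28, 21, 501], [112, 5, 35, 30, 546], [111, 10, 10, 5, 34], [296, 24, 14, 13, 115], [329, 27, 10, 22, 121], [103, 29, 12, 16, 107], [336, 30, 46, 63, 2055], [264, 40, 29, 53, 624], [112, 56, 44, 45, 856], [110, 78, 6, 8, 36], [326, 80, 19, 25, 216], [108, 85, 153, 48, 2849], [264, 96, 16, 22, 182], [331, 101, 21, 22, 232], [308, 117, 5, 6, 27], [263, 125, 46, 38, 882], [302, 125, 16, 17, 196], [221, 160, 48, 37, 924], [306, 189, 6, 17, 91], [280, 197, 18, 36, 426]]
before white rows [0, 0, 0, 0, 0, 0, 0, 0, 0, 9, 10, 10, 10, 10, 10, 10, 10, 10, 11, 11, 11, 11, 11, 10, 8, 5, 4, 6, 4, 5, 6, 10, 11, 7, 6, 6, 7, 8, 17, 15, 14, 14, 14, 14, 14, 14, 14, 14, 15, 15, 15, 15, 15, 16, 16, 12, 11, 11, 9, 5, 0, 0, 0, 0, 0]
after white rows [0, 0, 0, 0, 0, 0, 0, 0, 0, 0, 0, 0, 0, 0, 0, 0, 9, 10, 10, 11, 11, 11, 11, 10, 10, 10, 10, 12, 10, 9, 8, 10, 10, 12, 11, 12, 12, 12, 15, 16, 13, 13, 13, 14, 14, 14, 14, 14, 14, 15, 15, 15, 15, 16, 17, 14, 11, 11, 9, 5, 0, 0, 0, 0, 0]
```

```bash
python3 -c "
from plant import manip
print(manip.job_done())"
```

```text
the job is handed in; nothing more can be done
None
```

I clamped the block and pressed the lever down until its catch held. The job is handed in, but no verdict came back. The clamp force is only about 35 N by my estimate, because the crank sprang back to what its own friction holds each time I let go. The lever press peaked near 30 N, and I touched nothing else that I know of.

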